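Touch off a clamped pipe-shoe plate and pin it

ROBOT

A 7-joint arm with a two-finger parallel gripper is mounted at the origin on the work surface. World frame = base frame: x ahead of the robot, y to its left, z up, the work surface at z = 0. Lengths are in m, angles in rad, forces in N, time in s.
With the tool pointing down it reaches from about 0.4 to 0.925 m from the base axis. Payload 5.6 kg.
Tool frame: the origin (TCP) lies at the very end of the fingers, on their centre line; the grasp point (between the pads) lies 19 mm behind it; y points along the fingers, x is the direction in which the jaws open and shut, and the axes are right-handed (so a half turn about y gives the same grasp; the last joint's range is limited). The gripper opens to 85 mm and grips with 20 to 120 N. Pads are 22 mm wide; open, the fingers measure 114 mm over their backs; the gripper's body (76 mm by 85 mm) begins 54 mm behind the grasp point. The pads swing forward as they close: fully open they stand 13 mm farther back than shut.
Start: joints at [-1.155, 0.468, -0.012, 1.603, 0.006, 1.071, -0.056], TCP at [0.288, 0.583, 0.231] pointing down, gripper open.
Joint ranges: [-2.53, 2.53], [-0.31, 2.02], [-1.57, 1.55], [0.28, 2.44], [-1.29, 4.43], [0.15, 1.84], [-2.92, 2.92]. Speed limits (rad/s): [2.57, 2.57, 3.14, 3.14, 3.14, 3.14, 3.14].

INTERFACE

Orientations are given as a unit quaternion [w, x, y, z].
In Python, from station import manip, imaging, job_done gives the robot as it stands.
- The arm moves only by the tool drive_tool, never from a script. Its argument "rows" is text: rows parted by semicolons, each of 7 numbers parted by spaces: the shift along the tool's x, y, z in cm, then the turn, a rotation vector about the tool's x, y, z in degrees, then the finger opening in cm, from 0 to 8.54. A call has 1 to 8 rows; each row is the pose to reach, as a shift and turn from the pose commanded when the call began, along the tool's axes at that moment; what a row does not reach only later rows make up. A row lasts 1/12 s, in which the tool goes at most 41.7 mm and 7.16 degrees, less where a joint would pass 70% of its speed; a pose out of reach is approached as far as the arm can. A call with a gripper value outside its range is refused whole. The fingers move at their own pace and stop on an object; "squeeze" is the grip in N (left out, the last holds). Time passes only in rows, so rows that repeat a pose let the fingers close. It gives the time, the measured TCP pose, the force and the opening at its end, in the units of the state.
- manip.get_state(): the state, without advancing time (a new reading comes with each control period).
- imaging.camera(name): name is "scene" or "top" or "wrist"; returns a dict with "color" (400x640x3 uint8, red, green, blue), "z_map" (400x640 float32, m along the optical axis (not along the pixel's ray), 0 where there is no reading), "fx", "fy", "cx", "cy" (pixels), "pose" (4x4, takes a point from camera to world coordinates). Camera axes: x right, y down, z forward; pixel columns grow to the right and rows downward; lengths in m; the calibration is good to about 2 mm. A picture is of the moment at which its call begins.
- job_done(): hands the job in, once; it reports no verdict.
The state is a dict: "clock": time; "joint_positions": joint angles; "qd": joint speeds; "joint_efforts": joint torques, N m; "position": TCP position; "ee_rot": TCP orientation; "contact_force": force on the tool from outside, world axes, zero at the start; "wrist_torque": the same for the moment, N m; "grip_width": opening from 0.0 (shut) to 1.0 (fully open).
Only numpy, scipy, OpenCV 4.12 (cv2) and the standard library are available. Lean on these libraries where they do the work, as an engineer would, in place of code of your own. Each camera call takes 0.05 s, during which the arm holds its last target.

TASK

The pipe-shoe plate is clamped only roughly in the blue weld fixture. Take the square-headed pin from the rack and, holding it upright, use its shank to touch off the plate with a light steady press of about half a second each (5 to 15 N, never over 25 N): first on the long edge that faces the robot near the end with the hole, then on that same edge near the end with the pipe socket, then on the short end face beside the hole. From that, seat the pin gently and fully home in the plate's hole, collar flat on the plate, and let go, leaving everything else where it is.

Things in the scene. Friction and masses are not known exactly. Their poses are not given: they have to be found in the camera images.
- fixture: Fixed blue weld fixture that carries the roughly clamped workpiece plate. Origin: centre of the underside of its bed (170 x 270 x 12 mm) on the bench; x points away from the robot, y left along the bed, z up; yawed up to 0.3 rad. Bearers below the plate and two clamps (at x = 34 to 125, y = -85 and 0 mm, up to 115 mm high) are set back: the near long edge and +y end of the plate are free.
- plate_nominal (a point): Nominal centre of the plate's top, a fixture point, z = 65 mm, fixture axes. Steel plate 110 (x) x 220 (y) x 20 mm, underside 45 mm above the bench. The true plate lies up to 7 mm off this in x and in y and is turned up to 0.05 rad about its centre: not measured, find it by touch. It is clamped, rigid and does not move; 1 mm of push gives many newtons.
- hole_nominal (a point): Nominal hole mouth, a fixture point at (-10, 70, 65) mm; the true hole is off as the plate is. Through hole 17.5 mm wide, 1.5 mm chamfer, its centre 45 mm in from the plate's near long edge (the face towards the robot) and 40 mm in from its +y end face; free below down to 12 mm above the bench.
- socket_nominal (a point): Nominal centre of the pipe socket's foot on the plate's top, a fixture point at (-5, -55, 65) mm: pipe stub 76 mm outside diameter, 24 mm tall, fixed on the plate and off as the plate is.
- pin_head (a point): Centre of the square head of the loose steel pin (about 0.28 kg, 95 mm tall), which hangs upright in one of the rack's holes (which one varies). Bottom up: shank 16 mm diameter, 45 mm long, foot chamfered 3 mm; collar 30 mm diameter, 6 mm thick; head 24 x 24 x 44 mm. On the axis, 73 mm above the foot; x and y square to the head's flats, z up. Home = collar's underside on the plate.
- pin_tip (a point): Centre of the pin's foot (lower end of the shank), on its axis, 73 mm below the head's centre; z up along the pin. 3 mm above the bench while in the rack.
- pin: The same pin; origin at the centre of its foot.
- rack: Fixed grey steel rack block 220 (x) x 60 (y) x 48 mm; origin at the centre of its underside, z up. Three 19 mm through holes in a row along its x axis at -70, 0 and +70 mm; a pin hangs in each by its collar, foot 3 mm above the bench. The row runs roughly along world x, yawed up to 0.25 rad; grip across the row.
- drift: Bystander: pin with a tapered round top, 101 mm tall, in the rack; origin at its foot. Leave it.
- ballpin: Bystander: pin with a 28 mm ball on top, 94 mm tall, in the rack; origin at its foot. Leave it.
- offcut: Bystander: rusty pipe offcut, 110 mm diameter, 85 mm tall, standing; origin at the centre of its underside.
- hammer: Bystander: hammer lying on the bench; origin underneath it.
- brush: Bystander: brush lying on the bench; origin underneath it.
- channel: Bystander: rusty channel offcut 100 x 140 x 50 mm, open side up; origin at the centre of its underside.
- tin: Bystander: steel can 70 mm diameter, 100 mm tall; origin at the centre of its underside.
- grinder: Bystander: red angle grinder lying on the bench; origin under its middle.

How it is judged:
On the way, in this order (a step that is already met when the one before it is completed fails the run):
1. the upright pin's shank is pressed (1.5 to 20 N) for 0.3 s against the plate's near long edge in the half with the hole (contact force between pin and fixture between 1.5 and 20 N and x of pin_tip in the frame of fixture between -0.09 and -0.046 m and y of pin_tip in the frame of fixture between 0.015 and 0.125 m and z of pin_tip in the frame of fixture between 0.03 and 0.062 m and angle between pin_tip's own z axis and vertical below 0.25 rad), for 0.3 s.
2. then in the same way against the near long edge in the half with the pipe socket (contact force between pin and fixture between 1.5 and 20 N and x of pin_tip in the frame of fixture between -0.09 and -0.046 m and y of pin_tip in the frame of fixture between -0.125 and -0.015 m and z of pin_tip in the frame of fixture between 0.03 and 0.062 m and angle between pin_tip's own z axis and vertical below 0.25 rad), for 0.3 s.
3. then in the same way against the end face beside the hole (contact force between pin and fixture between 1.5 and 20 N and x of pin_tip in the frame of fixture between -0.06 and 0.06 m and y of pin_tip in the frame of fixture between 0.1 and 0.14 m and z of pin_tip in the frame of fixture between 0.03 and 0.062 m and angle between pin_tip's own z axis and vertical below 0.25 rad), for 0.3 s.
At the end, for the whole second after the job is handed in: The pin stands in the plate's hole with its collar within 2.5 mm of the plate's top, tilted less than 0.08 rad, at rest and released (z of pin_tip in the frame of fixture between 0.016 and 0.0225 m and x of pin_tip in the frame of fixture between -0.027 and 0.007 m and y of pin_tip in the frame of fixture between 0.053 and 0.087 m and angle between pin_tip's own z axis and vertical below 0.08 rad and linear speed of pin below 0.02 m/s); the robot touches nothing.
It fails at once if the pin presses on the fixture or its plate with more than 25 N (contact force between pin and fixture above 25 N).
It fails at once if the fingers or arm push on the fixture with more than 25 N (contact force between any of the fingers, the arm and fixture above 25 N).
It fails at once if a bystander is moved by more than 25 mm (distance of any of drift, ballpin, offcut, hammer, brush, channel, tin, grinder from where it was at the start of the episode above 0.025 m).
It also fails if it takes over 72 s, if anything falls off the work surface, if the arm or the gripper's body presses on something with over 40 N, if the wrist force passes 120 N, or if a joint passes its speed limit or range.

## Working session

There is one attempt and no reset: what is moved stays moved. The work goes in short steps, Python scripts to look and compute and a tool call to move; the robot and the scene stay as the last step left them, time stands still between calls to the robot, and variables do not carry over. Pictures are saved under pics/ and viewed, and the job is handed in when it is done.

Besides the shell and the picture viewer there is one more tool, called after "Call:" as a command line: name --argument value ..., lists and objects as JSON in quotes. drive_tool: Moves the arm, as the interface text tells. Its arguments: {"type":"object","properties":{"rows":{"type":"string"},"squeeze":{"type":"number"}},"required":["rows"]}

```bash
ls; mkdir -p pics; python3 - <<'E'
from station import manip, imaging
import cv2,numpy as np
print(manip.get_state())
for n in ["scene","top","wrist"]:
    c=imaging.camera(n); cv2.imwrite(f"pics/{n}0.png",c["color"][:,:,::-1]); np.savez(f"{n}0.npz",**c)
    print(n,c["fx"],c["fy"],c["cx"],c["cy"],np.round(c["pose"],4).tolist())
E
```

```text
pics
{'clock': 0.0, 'joint_positions': array([-1.15499883,  0.46839009, -0.0116205 ,  1.60365735,  0.00602449,
        1.07138047, -0.05632052]), 'qd': array([ 5.57178235e-04,  3.63011144e-04, -1.45370458e-05, -1.72294882e-03,
       -2.96779352e-04,  9.86306778e-04,  3.64714862e-04]), 'joint_efforts': array([-9.53930430e-04, -5.32378757e+01,  2.06794438e-02, -2.51301241e+01,
        1.13833920e-02,  7.65764562e-03, -1.41635098e-06]), 'position': array([0.28767129, 0.58224023, 0.230316  ]), 'ee_rot': array([-0.60023132,  0.60098474,  0.37267509, -0.37370173]), 'contact_force': array([ 0.20928354, -0.11127063, -1.86663591]), 'wrist_torque': array([-0.03192633, -0.03269669, -0.01598598]), 'grip_width': 0.9996435918356942}
scene 389.09922941187256 389.09922941187256 323.0852410978801 199.241539283714 [[0.2289, 0.8029, -0.5504, 1.1492], [0.9734, -0.1859, 0.1336, -0.1461], [0.0049, -0.5664, -0.8241, 0.9396], [0.0, 0.0, 0.0, 1.0]]
top 515.0722346857876 515.0722346857876 317.2589300938068 203.0022460642209 [[-0.0191, -0.9761, 0.2167, 0.2098], [-0.9998, 0.0199, 0.0016, 0.0069], [-0.0059, -0.2166, -0.9762, 1.7465], [0.0, 0.0, 0.0, 1.0]]
wrist 305.7735718547331 305.7735718547331 320.264518566852 195.85085839098244 [[0.4433, 0.857, 0.2628, 0.2207], [0.8964, -0.4233, -0.1318, 0.6161], [-0.0017, 0.2939, -0.9558, 0.3732], [0.0, 0.0, 0.0, 1.0]]
```

View pics/top0.png

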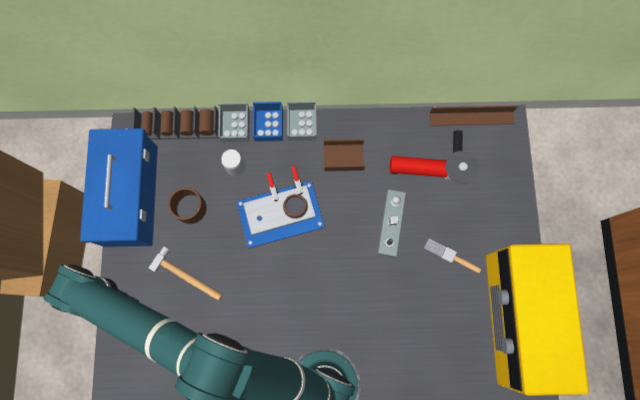

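View pics/scene0.png

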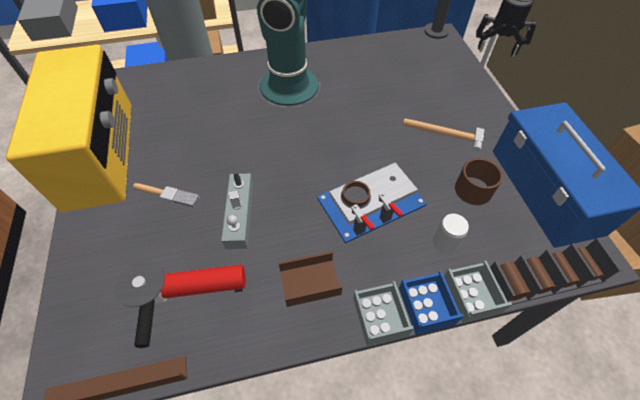

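View pics/wrist0.png

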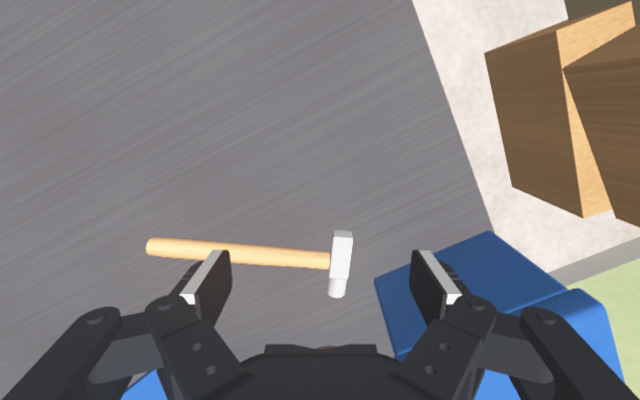

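The top view shows the rack at about (392,222), with the square head in its middle hole at (394,220). The fixture is at (280,214), with the hole at (259,218) and the socket at (295,207).

```bash
cat > h.py <<'E'
import numpy as np,cv2
def load(n): return dict(np.load(n))
def cloud(c):
    z=c["z_map"]; v,u=np.mgrid[0:z.shape[0],0:z.shape[1]]
    p=np.stack([(u-c["cx"])/c["fx"]*z,(v-c["cy"])/c["fy"]*z,z],-1)
    w=p@c["pose"][:3,:3].T+c["pose"][:3,3]; w[z==0]=np.nan; return w
def proj(c,P):
    P=np.atleast_2d(P); q=(P-c["pose"][:3,3])@c["pose"][:3,:3]
    return np.stack([q[:,0]/q[:,2]*c["fx"]+c["cx"],q[:,1]/q[:,2]*c["fy"]+c["cy"]],1)
def ray(c,uv,z):
    uv=np.atleast_2d(np.asarray(uv,float)); d=np.stack([(uv[:,0]-c["cx"])/c["fx"],(uv[:,1]-c["cy"])/c["fy"],np.ones(len(uv))],1)@c["pose"][:3,:3].T
    o=c["pose"][:3,3]; return o+d*((z-o[2])/d[:,2])[:,None]
def rect(P):
    (c,s,a)=cv2.minAreaRect((P[:,:2]*1000).astype(np.float32)); return np.round(c,1),np.round(s,1),round(a,2)
E
python3 - <<'E'
from h import *
for n in ["top0.npz","scene0.npz"]:
    c=load(n); w=cloud(c)
    col=c["color"].astype(int)
    t=load("top0.npz")
    rk=ray(t,[[395,192],[388,255],[394,220],[259,218],[295,207],[280,214]],0.05)
    if n[0]=="t": print(np.round(rk,3))
    z=w[...,2]
    d=np.linalg.norm(w[...,:2]-rk[2,:2],axis=-1)
    m=(d<0.14)&(z>.042)&(z<.054)
    print(n,"rack",m.sum(),rect(w[m]))
    m=(d<0.04)&(z>.08); print("head",m.sum(),rect(w[m]),np.median(z[m]))
    for cc in [rk[2]]: 
        m=(d<.13)&(z>.08); 
        k,l,s,cen=cv2.connectedComponentsWithStats(m.astype(np.uint8)); 
        for i in range(1,k): print("  top blob",s[i].tolist(),np.round(w[l==i].mean(0),4),w[l==i][:,2].max())
    d=np.linalg.norm(w[...,:2]-rk[5,:2],axis=-1)
    blue=(col[...,2]>col[...,0]+50)
    m=(d<.2)&blue&(z>0.004)&(z<.03); print("bed",m.sum(),rect(w[m]))
    m=(d<.2)&(z>.06)&(z<.07); print("plate",m.sum(),rect(w[m]),np.median(z[m]))
E
```

```text
[[ 0.619 -0.254  0.05 ]
 [ 0.406 -0.22   0.05 ]
 [ 0.523 -0.246  0.05 ]
 [ 0.539  0.206  0.05 ]
 [ 0.574  0.085  0.05 ]
 [ 0.551  0.136  0.05 ]]
top0.npz rack 807 (array([ 515. , -238.5]), array([ 61.3, 221.2]), 79.13)
head 60 (array([ 514.1, -238.3]), array([22.4, 24.3]), 0.2) 0.09636665460538085
  top blob [393, 196, 8, 9, 53] [ 0.5823 -0.251   0.0924] 0.10131760888091912
  top blob [390, 217, 8, 8, 60] [ 0.5136 -0.2373  0.0956] 0.10820923920432302
  top blob [388, 239, 5, 6, 23] [ 0.4449 -0.223   0.0941] 0.10975632596826901
bed 1402 (array([560.9, 139.5]), array([173.5, 270.3]), 14.57)
plate 1390 (array([564.7, 138.4]), array([116.4, 219.5]), 15.12) 0.06466972395751125
scene0.npz rack 1144 (array([ 518.7, -236.6]), array([ 61.3, 222.3]), 78.83)
head 105 (array([ 519.8, -236.9]), array([26.3, 24.1]), 0.51) 0.09569806960646432
  top blob [234, 171, 7, 10, 48] [ 0.454  -0.223   0.0929] 0.10479172947923643
  top blob [229, 191, 11, 12, 105] [ 0.5222 -0.2365  0.0938] 0.10030182414235622
  top blob [227, 215, 11, 10, 90] [ 0.5911 -0.2496  0.0906] 0.0977337492090139
bed 1231 (array([563.4, 140.6]), array([169.9, 271.2]), 13.99)
plate 2081 (array([578.1, 142.9]), array([137.8, 222.4]), 15.32) 0.0641360973606987
```

```bash
python3 - <<'E'
from h import *
from scipy.spatial.transform import Rotation as R
q=np.array([-0.60023132,0.60098474,0.37267509,-0.37370173])
M=R.from_quat(q[[1,2,3,0]]).as_matrix(); print(M.round(3)); 
print(np.degrees(np.arctan2(M[1,0],M[0,0])))
E
```

```text
[[ 0.443 -0.001 -0.897]
 [ 0.897 -0.002  0.443]
 [-0.002 -1.    -0.   ]]
63.7095791521697
```

```bash
cat >> h.py <<'E'
from scipy.spatial.transform import Rotation as R
def Rt(yaw):
    a=np.radians(yaw); x=np.array([np.cos(a),np.sin(a),0]); y=np.array([0,0,-1.]); return np.stack([x,y,np.cross(x,y)],1)
def delta(pos,yaw):
    from station import manip
    s=manip.get_state(); q=s["ee_rot"]; M=R.from_quat(q[[1,2,3,0]]).as_matrix()
    d=M.T@(np.array(pos)-s["position"])*100; r=np.degrees(R.from_matrix(M.T@Rt(yaw)).as_rotvec())
    print("pos",s["position"].round(4),"F",s["contact_force"].round(2),"t",s["clock"],"yaw",np.degrees(np.arctan2(M[1,0],M[0,0])).round(2),"grip",round(s["grip_width"]*85,1))
    print("MOVE cm",d.round(3),"deg",r.round(2))
E
python3 -c "
from h import *
delta([.516,-.238,.22],79)"
```

```text
pos [0.2877 0.5824 0.2305] F [-0.11  0.14 -0.15] t 0.15 yaw 63.71 grip 85.0
MOVE cm [-63.439   1.144 -56.806] deg [-1.000e-02 -1.529e+01 -8.000e-02]
```

Call:
drive_tool --rows "-63.4 0.5 -56.8 0 -15.3 0 8.5;-63.4 0.5 -56.8 0 -15.3 0 8.5;-63.4 0.5 -56.8 0 -15.3 0 8.5;-63.4 0.5 -56.8 0 -15.3 0 8.5;-63.4 0.5 -56.8 0 -15.3 0 8.5;-63.4 0.5 -56.8 0 -15.3 0 8.5;-63.4 0.5 -56.8 0 -15.3 0 8.5;-63.4 0.5 -56.8 0 -15.3 0 8.5"

```text
clock: 0.82
position: [0.3774, 0.2596, 0.2293]
ee_rot: [0.546, -0.546, -0.45, 0.45]
contact_force: [1.0, 0.4, -0.6]
grip_width: 0.996
```

```bash
python3 -c "
from h import *
delta([.516,-.238,.22],79)"
```

```text
pos [0.3774 0.2596 0.2293] F [ 1.04  0.35 -0.58] t 0.8167 yaw 79.02 grip 84.7
MOVE cm [-46.205   0.925 -23.087] deg [0.   0.02 0.01]
```

Call:
drive_tool --rows "-46.2 0.9 -23.1 0 0 0 8.5;-46.2 0.9 -23.1 0 0 0 8.5;-46.2 0.9 -23.1 0 0 0 8.5;-46.2 0.9 -23.1 0 0 0 8.5;-46.2 0.9 -23.1 0 0 0 8.5;-46.2 0.9 -23.1 0 0 0 8.5;-46.2 0.9 -23.1 0 0 0 8.5;-46.2 0.9 -23.1 0 0 0 8.5"

```text
clock: 1.48
position: [0.4668, -0.0614, 0.2237]
ee_rot: [-0.546, 0.546, 0.45, -0.45]
contact_force: [1.6, 0.3, -0.1]
grip_width: 0.997
```

```bash
python3 -c "
from h import *
delta([.516,-.238,.22],79)"
```

```text
pos [ 0.4668 -0.0614  0.2237] F [ 1.57  0.29 -0.09] t 1.4833 yaw 79.01 grip 84.7
MOVE cm [-16.401   0.366  -8.192] deg [0.03 0.01 0.02]
```

Call:
drive_tool --rows "-16.4 0.4 -8.2 0 0 0 8.5;-16.4 0.4 -8.2 0 0 0 8.5;-16.4 0.4 -8.2 0 0 0 8.5;-16.4 0.4 -8.2 0 0 0 8.5;-16.4 0.4 -8.2 0 0 0 8.5;-16.4 0.4 -8.2 0 0 0 8.5"

```text
clock: 1.98
position: [0.5157, -0.2414, 0.2192]
ee_rot: [-0.546, 0.548, 0.447, -0.449]
contact_force: [-0.6, 0.8, 0.5]
grip_width: 0.995
```

```bash
python3 - <<'E'
from h import *
from station import imaging
c=imaging.camera("wrist"); cv2.imwrite("pics/w1.png",c["color"][:,:,::-1]); np.savez("w1.npz",**c)
w=cloud(c); z=w[...,2]
d=np.linalg.norm(w[...,:2]-[.516,-.238],axis=-1)
m=(d<0.14)&(z>.042)&(z<.054); print("rack",m.sum(),rect(w[m]),np.median(z[m]))
m=(d<.03)&(z>.09)&(z<.104); print("head",m.sum(),rect(w[m]),np.median(z[m]))
delta([.516,-.238,.22],79)
E
```

```text
rack 9473 (array([ 517.8, -237.3]), array([ 60.2, 219.7]), 78.86) 0.048100254521690367
head 725 (array([ 517.4, -237.4]), array([24., 24.]), 89.93) 0.09795935320688898
pos [ 0.5155 -0.2383  0.219 ] F [0.18 0.92 0.32] t 2.0333 yaw 78.77 grip 84.8
MOVE cm [ 0.035 -0.103 -0.042] deg [-0.05 -0.23 -0.06]
```

View pics/w1.png

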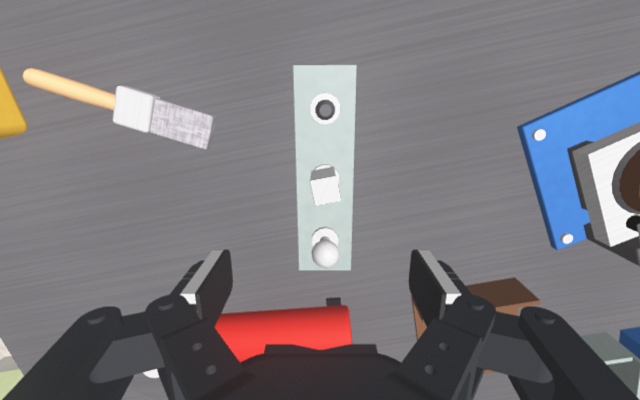

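The square head's flats are square to the world axes: yaw 0, centre (0.517, -0.237), top 0.098, 24 x 24 mm. The rack is at -11°, so I'll grip at jaw yaw 90°.

```bash
python3 -c "
from h import *
delta([.5172,-.2372,.058],90)"
```

```text
pos [ 0.5155 -0.2383  0.219 ] F [0.18 0.92 0.32] t 2.0333 yaw 78.77 grip 84.8
MOVE cm [ 0.153 16.097 -0.159] deg [ -0.06 -11.23  -0.05]
```

Call:
drive_tool --rows "0.15 3 -0.15 0 -7 0 8.5;0.15 6.5 -0.15 0 -11.2 0 8.5;0.15 10 -0.15 0 -11.2 0 8.5;0.15 13 -0.15 0 -11.2 0 8.5;0.15 15 -0.15 0 -11.2 0 8.5;0.15 16 -0.15 0 -11.2 0 8.5;0.15 16 -0.15 0 -11.2 0 8.5;0.15 16 -0.15 0 -11.2 0 8.5"

```text
clock: 2.7
position: [0.5182, -0.234, 0.0599]
ee_rot: [-0.499, 0.499, 0.501, -0.501]
contact_force: [-0.5, 0.8, 1.1]
grip_width: 0.996
```

```bash
python3 - <<'E'
from h import *
from station import imaging
delta([.5172,-.2372,.058],90)
c=imaging.camera("wrist"); cv2.imwrite("pics/w2.png",c["color"][:,:,::-1])
E
```

```text
pos [ 0.5182 -0.234   0.0599] F [-0.47  0.78  1.11] t 2.7 yaw 90.27 grip 84.7
MOVE cm [-0.32   0.195  0.098] deg [0.01 0.27 0.02]
```

View pics/w2.png

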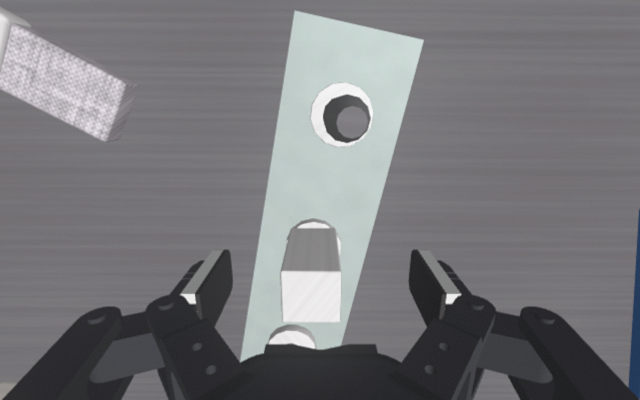

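Head squarely between the pads, about 3 mm left of centre. I'll correct that and close.

Call:
drive_tool --rows "-0.3 0.15 0.1 0 0.2 0 8.5;-0.3 0.15 0.1 0 0.2 0 5;-0.3 0.15 0.1 0 0.2 0 3;-0.3 0.15 0.1 0 0.2 0 1.5;-0.3 0.15 0.1 0 0.2 0 1.5;-0.3 0.15 0.1 0 0.2 0 1.5;-0.3 0.15 0.1 0 0.2 0 1.5;-0.3 0.15 0.1 0 0.2 0 1.5" --squeeze 100

```text
clock: 3.42
position: [0.5171, -0.2379, 0.0584]
ee_rot: [-0.5, 0.5, 0.5, -0.5]
contact_force: [0.1, 0.4, 4.6]
grip_width: 0.271
```

```bash
python3 - <<'E'
from h import *
from station import imaging
delta([.5172,-.2372,.058],90)
c=imaging.camera("wrist"); cv2.imwrite("pics/w3.png",c["color"][:,:,::-1])
E
```

```text
pos [ 0.5171 -0.2379  0.0584] F [0.11 0.38 4.58] t 3.4167 yaw 90.01 grip 23.1
MOVE cm [ 0.072  0.041 -0.006] deg [ 0.04  0.01 -0.01]
```

View pics/w3.png

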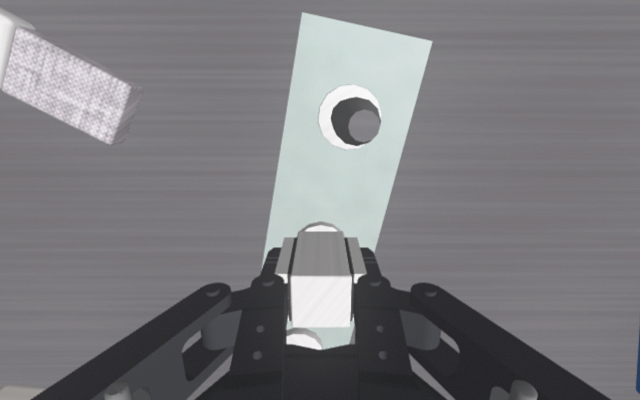

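Call:
drive_tool --rows "0 -0.5 0 0 0 0 1.5;0 -1.5 0 0 0 0 1.5;0 -3.5 0 0 0 0 1.5;0 -6 0 0 0 0 1.5;0 -9 0 0 0 0 1.5;0 -12 0 0 0 0 1.5;0 -12 0 0 0 0 1.5"

```text
clock: 4.05
position: [0.5198, -0.2395, 0.1842]
ee_rot: [-0.497, 0.503, 0.502, -0.498]
contact_force: [1.0, -0.8, -1.9]
grip_width: 0.267
```

```bash
cat >> h.py <<'E'
FO=np.array([.562,.140]); FY=np.radians(14.3)
def F2W(x,y): c,s=np.cos(FY),np.sin(FY); return FO+np.array([c*x-s*y,s*x+c*y])
def W2F(p): c,s=np.cos(FY),np.sin(FY); d=np.array(p[:2])-FO; return np.array([c*d[0]+s*d[1],-s*d[0]+c*d[1]])
E
python3 - <<'E'
from h import *
from station import imaging
for n in ["wrist","scene"]:
    c=imaging.camera(n); cv2.imwrite(f"pics/{n}4.png",c["color"][:,:,::-1]); np.savez(f"{n}4.npz",**c)
p=F2W(-.10,.065); print(p); delta([*p,.155],14.3)
delta([*p,.155],104.3)
E
```

```text
[0.44904349 0.17828612]
pos [ 0.5172 -0.2378  0.1794] F [ 0.32  0.24 -2.8 ] t 4.15 yaw 90.02 grip 23.0
MOVE cm [41.615  2.408  6.811] deg [1.300e-01 7.572e+01 7.000e-02]
pos [ 0.5172 -0.2378  0.1794] F [ 0.32  0.24 -2.8 ] t 4.15 yaw 90.02 grip 23.0
MOVE cm [41.615  2.408  6.811] deg [  0.13 -14.28  -0.04]
```

View pics/wrist4.png

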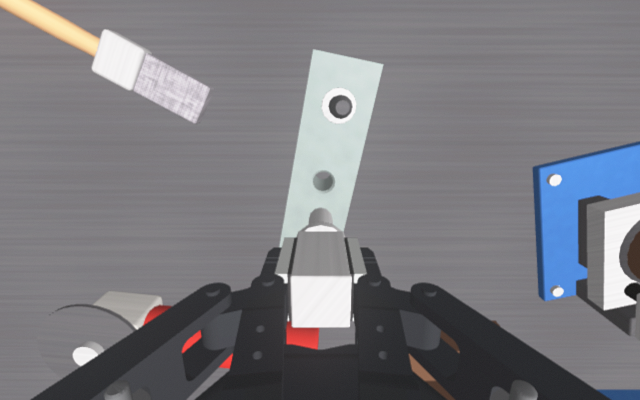

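View pics/scene4.png

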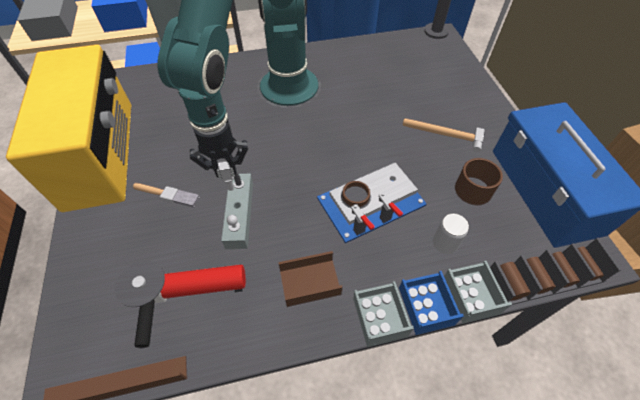

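Call:
drive_tool --rows "41.6 1.5 6.8 0 75.7 0 1.5;41.6 1.5 6.8 0 75.7 0 1.5;41.6 1.5 6.8 0 75.7 0 1.5;41.6 1.5 6.8 0 75.7 0 1.5;41.6 1.5 6.8 0 75.7 0 1.5;41.6 1.5 6.8 0 75.7 0 1.5;41.6 1.5 6.8 0 75.7 0 1.5;41.6 1.5 6.8 0 75.7 0 1.5"

```text
clock: 4.82
position: [0.4674, 0.0589, 0.1661]
ee_rot: [0.668, -0.668, -0.231, 0.233]
contact_force: [1.3, 0.5, -2.8]
grip_width: 0.272
```

```bash
python3 - <<'E'
from h import *
p=F2W(-.10,.065); print(p); delta([*p,.155],14.3)
E
```

```text
[0.44904349 0.17828612]
pos [0.4674 0.0589 0.1661] F [ 1.28  0.49 -2.8 ] t 4.8167 yaw 38.3 grip 23.1
MOVE cm [ 5.961  1.099 10.502] deg [-0.03 24.   -0.18]
```

Call:
drive_tool --rows "6 1.1 10.5 0 24 0 1.5;6 1.1 10.5 0 24 0 1.5;6 1.1 10.5 0 24 0 1.5;6 1.1 10.5 0 24 0 1.5;6 1.1 10.5 0 24 0 1.5;6 1.1 10.5 0 24 0 1.5"

```text
clock: 5.32
position: [0.4495, 0.1767, 0.1552]
ee_rot: [-0.701, 0.702, 0.09, -0.092]
contact_force: [-0.2, -1.1, -2.5]
grip_width: 0.269
```

```bash
python3 - <<'E'
from h import *
from station import imaging
p=F2W(-.10,.065); print(p); delta([*p,.105],14.3)
for n in ["wrist","scene","top"]:
    c=imaging.camera(n); cv2.imwrite(f"pics/{n}5.png",c["color"][:,:,::-1]); np.savez(f"{n}5.npz",**c)
E
```

```text
[0.44904349 0.17828612]
pos [0.4495 0.1767 0.1552] F [-0.22 -1.09 -2.45] t 5.3167 yaw 14.79 grip 22.9
MOVE cm [0.009 5.017 0.174] deg [ 0.1   0.49 -0.17]
```

View pics/wrist5.png

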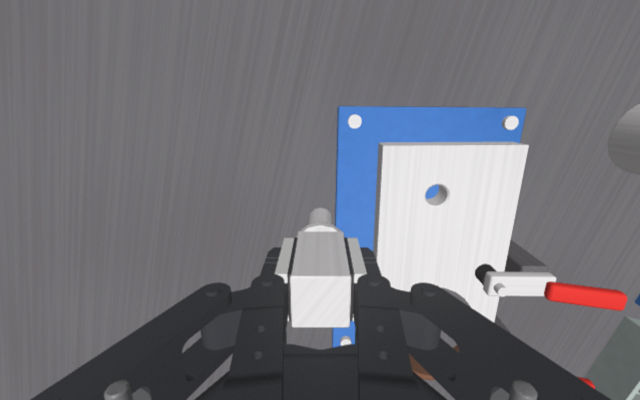

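View pics/scene5.png

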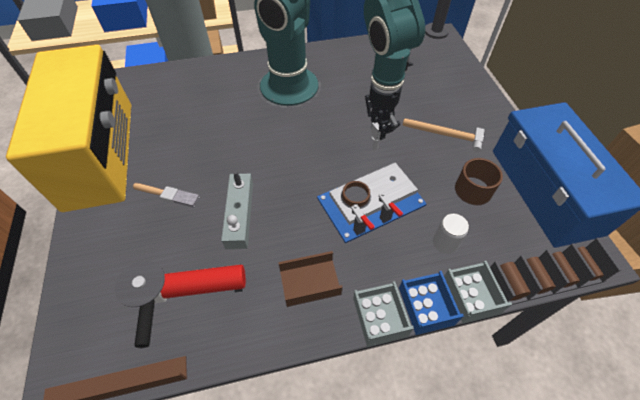

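```bash
python3 - <<'E'
from h import *
c=load("wrist5.npz"); w=cloud(c); z=w[...,2]; col=c["color"]
m=((z>.061)&(z<.069)).astype(np.uint8)
k,l,s,cen=cv2.connectedComponentsWithStats(m); 
u,v=460,160; i=l[v,u]; pm=l==i; print("plate",s[i])
# hole: fill
roi=np.zeros_like(m); roi[180:212,418:456]=1
hm=((pm==0)&(roi==1)).astype(np.uint8); k,l2,s2,c2=cv2.connectedComponentsWithStats(hm)
for j in range(1,k): print(s2[j],c2[j]) 
g=cv2.cvtColor(col,cv2.COLOR_RGB2GRAY)
j=1+np.argmax(s2[1:,4]); hc=ray(c,c2[j],.065)[0]; print("hole",hc,"fix",W2F(hc)*1000)
P=w[pm]
# edges: near edge (leftmost per row), end edge (topmost per column)
near=[];end=[]
for r in range(165,245):
    xs=np.where(pm[r])[0]
    if len(xs): near.append([xs[0]-.5,r])
for cc in range(395,510):
    ys=np.where(pm[:,cc])[0]
    if len(ys): end.append([cc,ys[0]-.5])
for n,e in(("near",near),("end",end)):
    W=ray(c,e,.065)[:,:2].astype(np.float32); vx,vy,x0,y0=cv2.fitLine(W,cv2.DIST_HUBER,0,.01,.01).ravel()
    print(n,"angle",np.degrees(np.arctan2(vy,vx)),"pt fix",W2F([x0,y0])*1000, "hole dist mm",1000*abs((hc[0]-x0)*vy-(hc[1]-y0)*vx))
b=(col[...,2].astype(int)>col[...,0].astype(int)+50)&(z>.004)&(z<.025)
near=[];end=[]
for r in range(120,240):
    xs=np.where(b[r])[0]; near.append([xs[0]-.5,r])
for cc in range(350,515):
    ys=np.where(b[:,cc])[0]; end.append([cc,ys[0]-.5])
for n,e in(("bed near",near),("bed end",end)):
    W=ray(c,e,.012)[:,:2].astype(np.float32); vx,vy,x0,y0=cv2.fitLine(W,cv2.DIST_HUBER,0,.01,.01).ravel()
    print(n,"angle",np.degrees(np.arctan2(vy,vx)),"pt fix",W2F([x0,y0])*1000)
E
```

```text
plate [  376   144   163   178 19514]
[426 185  21  20 328] [435.61890244 194.11890244]
[452 193   1   1   1] [452. 193.]
[449 206   1   1   1] [449. 206.]
[422 208   1   1   1] [422. 208.]
hole [0.53673886 0.20499363 0.065     ] fix [-8.42507634 69.21932404]
near angle -75.00357 pt fix [-53.06273694  56.07479781] hole dist mm 44.79413110055137
end angle 15.456331 pt fix [ -5.03766144 108.86341635] hole dist mm 39.5676602494279
bed near angle -75.30793 pt fix [-85.34652027  76.85109702]
bed end angle 14.310506 pt fix [ -9.20689982 135.56473434]
```

```bash
python3 - <<'E'
from h import *
c=load("wrist5.npz"); w=cloud(c); z=w[...,2]
m=np.zeros(z.shape,bool); m[280:322,298:344]=1
P=w[m]; P=P[np.abs(P[:,2]-np.median(P[:,2]))<.004]
print(np.median(P[:,2]),rect(P), "tcp .4495 .1767 .1552; shank:", proj(c,[[.4495,.1767,.0998],[.4495,.1767,.145]]))
E
```

```text
nan (array([0., 0.]), array([0., 0.]), 0.0) tcp .4495 .1767 .1552; shank: [[320.2459069  215.66170713]
 [319.97208768 245.0082921 ]]
  return _methods._mean(a, axis=axis, dtype=dtype,
  ret = ret.dtype.type(ret / rcount)
```

Call:
drive_tool --rows "0 2.5 0.2 0 0 0 1.5;0 5 0.2 0 0 0 1.5;0 5 0.2 0 0 0 1.5;0 5 0.2 0 0 0 1.5"

```text
clock: 5.8
position: [0.4498, 0.1771, 0.1059]
ee_rot: [-0.701, 0.702, 0.088, -0.09]
contact_force: [0.4, -0.7, -2.5]
grip_width: 0.27
```

```bash
python3 - <<'E'
from h import *
p=F2W(-.068,.065); delta([*p,.105],15)
E
```

```text
pos [0.4498 0.1771 0.1059] F [ 0.41 -0.66 -2.49] t 5.8 yaw 14.48 grip 22.9
MOVE cm [3.16  0.078 0.123] deg [ 0.08 -0.52 -0.16]
```

Call:
drive_tool --rows "1 0.1 0.1 0 -0.5 0 1.5;2 0.1 0.1 0 -0.5 0 1.5;2.8 0.1 0.1 0 -0.5 0 1.5;3.1 0.1 0.1 0 -0.5 0 1.5;3.1 0.1 0.1 0 -0.5 0 1.5;3.1 0.1 0.1 0 -0.5 0 1.5;3.1 0.1 0.1 0 -0.5 0 1.5"

```text
clock: 6.38
position: [0.4796, 0.1876, 0.1054]
ee_rot: [-0.701, 0.701, 0.093, -0.093]
contact_force: [0.2, -0.0, -1.9]
grip_width: 0.271
```

```bash
python3 - <<'E'
from h import *
p=F2W(-.061,.065); delta([*p,.105],15)
E
```

```text
pos [0.4796 0.1876 0.1054] F [ 0.24 -0.04 -1.89] t 6.3833 yaw 15.11 grip 23.0
MOVE cm [ 0.708  0.039 -0.161] deg [ 0.    0.11 -0.03]
```

Call:
drive_tool --rows "0.1 0 0 0 0 0 1.5;0.2 0 0 0 0 0 1.5;0.3 0 0 0 0 0 1.5;0.35 0 0 0 0 0 1.5;0.4 0 0 0 0 0 1.5;0.4 0 0 0 0 0 1.5;0.4 0 0 0 0 0 1.5"

```text
clock: 6.97
position: [0.4838, 0.1887, 0.1054]
ee_rot: [-0.701, 0.701, 0.093, -0.093]
contact_force: [-0.6, -0.5, -1.9]
grip_width: 0.268
```

Call:
drive_tool --rows "0.05 0 0 0 0 0 1.5;0.1 0 0 0 0 0 1.5;0.1 0 0 0 0 0 1.5"

```text
clock: 7.22
position: [0.4849, 0.1891, 0.1054]
ee_rot: [-0.701, 0.701, 0.093, -0.093]
contact_force: [-0.3, -0.5, -2.2]
grip_width: 0.268
```

Call:
drive_tool --rows "0.03 0 0 0 0 0 1.5;0.06 0 0 0 0 0 1.5;0.06 0 0 0 0 0 1.5"

```text
clock: 7.47
position: [0.4855, 0.1892, 0.1054]
ee_rot: [-0.701, 0.701, 0.093, -0.093]
contact_force: [0.2, 0.3, -1.8]
grip_width: 0.271
```

Call:
drive_tool --rows "0.03 0 0 0 0 0 1.5;0.06 0 0 0 0 0 1.5;0.06 0 0 0 0 0 1.5"

```text
clock: 7.72
position: [0.486, 0.1894, 0.1054]
ee_rot: [-0.701, 0.701, 0.093, -0.093]
contact_force: [-0.4, -0.0, -2.4]
grip_width: 0.265
```

Call:
drive_tool --rows "0.03 0 0 0 0 0 1.5;0.06 0 0 0 0 0 1.5;0.06 0 0 0 0 0 1.5"

```text
clock: 7.97
position: [0.4866, 0.1895, 0.1054]
ee_rot: [-0.701, 0.701, 0.093, -0.093]
contact_force: [-0.3, 0.2, -3.0]
grip_width: 0.267
```

Call:
drive_tool --rows "0.04 0 0 0 0 0 1.5;0.06 0 0 0 0 0 1.5"

```text
clock: 8.13
position: [0.4869, 0.1896, 0.1053]
ee_rot: [-0.701, 0.701, 0.093, -0.093]
contact_force: [-1.0, 0.1, -2.5]
grip_width: 0.272
```

Call:
drive_tool --rows "0.04 0 0 0 0 0 1.5;0.06 0 0 0 0 0 1.5"

```text
clock: 8.3
position: [0.4871, 0.1896, 0.1052]
ee_rot: [-0.701, 0.701, 0.092, -0.093]
contact_force: [-1.3, -0.8, -0.6]
grip_width: 0.269
```

Call:
drive_tool --rows "0.04 0 0 0 0 0 1.5;0.06 0 0 0 0 0 1.5"

```text
clock: 8.47
position: [0.4873, 0.1897, 0.1052]
ee_rot: [-0.701, 0.701, 0.092, -0.094]
contact_force: [-4.4, -0.6, -1.1]
grip_width: 0.269
```

Call:
drive_tool --rows "0.04 0 0 0 0 0 1.5;0.04 0 0 0 0 0 1.5"

```text
clock: 8.63
position: [0.4874, 0.1898, 0.1051]
ee_rot: [-0.701, 0.701, 0.092, -0.094]
contact_force: [-4.1, -0.4, 1.0]
grip_width: 0.268
```

```bash
python3 - <<'E'
from h import *
delta([0.487,.19,.105],15)
E
```

```text
pos [0.4874 0.1898 0.1051] F [-4.06 -0.39  0.97] t 8.6333 yaw 15.12 grip 22.8
MOVE cm [-0.03   0.007  0.033] deg [ 0.    0.12 -0.17]
```

Call:
drive_tool --rows "0.05 0 0 0 0 0 1.5;0.05 0 0 0 0 0 1.5;0.05 0 0 0 0 0 1.5;0.05 0 0 0 0 0 1.5;0.05 0 0 0 0 0 1.5;0.05 0 0 0 0 0 1.5"

```text
clock: 9.13
position: [0.4874, 0.1898, 0.105]
ee_rot: [-0.701, 0.701, 0.092, -0.094]
contact_force: [-6.2, -1.6, 1.0]
grip_width: 0.269
```

```bash
python3 - <<'E'
from h import *
from station import imaging
delta([0.487,.19,.105],15)
c=imaging.camera("wrist"); cv2.imwrite("pics/w6.png",c["color"][:,:,::-1])
E
```

```text
pos [0.4874 0.1898 0.105 ] F [-6.15 -1.59  1.  ] t 9.1333 yaw 15.12 grip 22.8
MOVE cm [-0.037 -0.002  0.03 ] deg [-0.    0.12 -0.22]
```

View pics/w6.png

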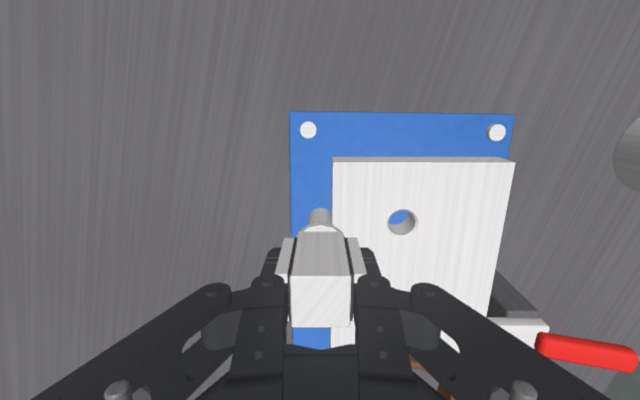

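Touch 1 held at about 6.3 N for 0.5 s. Now back off 1 cm and move along the edge.

Call:
drive_tool --rows "-0.5 0 0 0 0 0 1.5;-1 0 0 0 0 0 1.5;-1 0 -3 0 0 0 1.5;-1 0 -6.5 0 0 0 1.5;-1 0 -10 0 0 0 1.5;-1 0 -12.5 0 0 0 1.5;-1 0 -12.5 0 0 0 1.5;-1 0 -12.5 0 0 0 1.5"

```text
clock: 9.85
position: [0.513, 0.0651, 0.1058]
ee_rot: [-0.701, 0.701, 0.092, -0.091]
contact_force: [-1.3, 0.1, -3.1]
grip_width: 0.265
```

```bash
python3 - <<'E'
from h import *
from station import manip
p=np.array([.4874,.1898]); t=np.radians(15.05)
q=p+.125*np.array([np.sin(t),-np.cos(t)]); print(q, W2F(p),W2F(q))
delta([*q,.105],15.05); print(W2F(manip.get_state()["position"]))
E
```

```text
[0.51985773 0.06908755] [-0.05998802  0.06668311] [-0.05835182 -0.05830618]
pos [0.513  0.0651 0.1058] F [-1.28  0.11 -3.1 ] t 9.85 yaw 14.88 grip 22.5
MOVE cm [0.767 0.082 0.21 ] deg [ 0.05 -0.17  0.12]
[-0.06600694 -0.06047921]
```

Call:
drive_tool --rows "0.1 0.05 0 0 0 0 1.5;0.2 0.05 0 0 0 0 1.5;0.3 0.05 0 0 0 0 1.5;0.4 0.05 0 0 0 0 1.5;0.4 0.05 0 0 0 0 1.5;0.4 0.05 0 0 0 0 1.5"

```text
clock: 10.35
position: [0.5159, 0.0685, 0.1049]
ee_rot: [-0.701, 0.701, 0.093, -0.093]
contact_force: [0.4, -0.0, -2.1]
grip_width: 0.27
```

Call:
drive_tool --rows "0.05 0 0 0 0 0 1.5;0.1 0 0 0 0 0 1.5;0.1 0 0 0 0 0 1.5"

```text
clock: 10.6
position: [0.517, 0.0683, 0.105]
ee_rot: [-0.701, 0.701, 0.093, -0.093]
contact_force: [0.0, 0.4, -2.1]
grip_width: 0.273
```

Call:
drive_tool --rows "0.04 0 0 0 0 0 1.5;0.06 0 0 0 0 0 1.5;0.06 0 0 0 0 0 1.5"

```text
clock: 10.85
position: [0.5175, 0.0684, 0.1049]
ee_rot: [-0.701, 0.701, 0.093, -0.093]
contact_force: [0.6, -0.6, -2.6]
grip_width: 0.275
```

Call:
drive_tool --rows "0.04 0 0 0 0 0 1.5;0.08 0 0 0 0 0 1.5;0.08 0 0 0 0 0 1.5"

```text
clock: 11.1
position: [0.5183, 0.0686, 0.1049]
ee_rot: [-0.701, 0.701, 0.093, -0.093]
contact_force: [-0.1, 0.9, -1.5]
grip_width: 0.271
```

Call:
drive_tool --rows "0.04 0 0 0 0 0 1.5;0.08 0 0 0 0 0 1.5;0.08 0 0 0 0 0 1.5"

```text
clock: 11.35
position: [0.5191, 0.0688, 0.1049]
ee_rot: [-0.701, 0.701, 0.093, -0.093]
contact_force: [0.2, -0.4, -2.0]
grip_width: 0.268
```

Call:
drive_tool --rows "0.03 0 0 0 0 0 1.5;0.06 0 0 0 0 0 1.5;0.06 0 0 0 0 0 1.5"

```text
clock: 11.6
position: [0.5195, 0.0689, 0.1049]
ee_rot: [-0.701, 0.701, 0.093, -0.093]
contact_force: [-0.5, -0.4, -2.0]
grip_width: 0.271
```

Call:
drive_tool --rows "0.03 0 0 0 0 0 1.5;0.06 0 0 0 0 0 1.5;0.06 0 0 0 0 0 1.5"

```text
clock: 11.85
position: [0.5196, 0.0689, 0.1048]
ee_rot: [-0.701, 0.701, 0.092, -0.093]
contact_force: [-1.8, -0.9, -1.3]
grip_width: 0.265
```

Call:
drive_tool --rows "0.04 0 0 0 0 0 1.5;0.04 0 0 0 0 0 1.5"

```text
clock: 12.02
position: [0.5198, 0.069, 0.1047]
ee_rot: [-0.701, 0.701, 0.092, -0.094]
contact_force: [-2.6, -1.5, -0.3]
grip_width: 0.268
```

Call:
drive_tool --rows "0.04 0 0 0 0 0 1.5;0.04 0 0 0 0 0 1.5"

```text
clock: 12.18
position: [0.5199, 0.069, 0.1047]
ee_rot: [-0.701, 0.701, 0.092, -0.094]
contact_force: [-5.2, -1.6, -0.2]
grip_width: 0.272
```

Call:
drive_tool --rows "0.03 0 0 0 0 0 1.5;0.03 0 0 0 0 0 1.5;0.03 0 0 0 0 0 1.5;0.03 0 0 0 0 0 1.5;0.03 0 0 0 0 0 1.5;0.03 0 0 0 0 0 1.5"

```text
clock: 12.68
position: [0.52, 0.069, 0.1046]
ee_rot: [-0.701, 0.701, 0.092, -0.094]
contact_force: [-5.7, -1.6, 0.8]
grip_width: 0.269
```

```bash
python3 - <<'E'
from h import *
from station import manip
s=manip.get_state(); p=np.array([.4874,.1898]); d=p-s["position"][:2]
print(s["position"],s["contact_force"],"edge yaw",np.degrees(np.arctan2(-d[0],d[1])), W2F(s["position"]))
E
```

```text
[0.51996343 0.06902404 0.10460219] [-5.67020281 -1.61955456  0.80105081] edge yaw 15.089198769196638 [-0.05826509 -0.05839383]
```

Touch 2 held at about 6 N. The edge yaw comes out at 15.09°, which agrees with vision. Next, around to the +y end face.

Call:
drive_tool --rows "-0.5 0 0 0 0 0 1.5;-1.2 0 0 0 0 0 1.5;-1.2 0 3 0 0 0 1.5;-1.2 0 7 0 0 0 1.5;-1.2 0 11 0 0 0 1.5;-1.2 0 15 0 0 0 1.5;-1.2 0 19 0 0 0 1.5;-1.2 0 20.5 0 0 0 1.5"

```text
clock: 13.35
position: [0.4543, 0.2713, 0.1052]
ee_rot: [0.702, -0.699, -0.096, 0.095]
contact_force: [-1.3, 0.6, -3.3]
grip_width: 0.265
```

```bash
python3 - <<'E'
from h import *
from station import manip
p=F2W(-.010,.147)
delta([*p,.105],15.1); print(W2F(manip.get_state()["position"]))
E
```

```text
pos [0.4543 0.2713 0.1052] F [-1.35  0.55 -3.28] t 13.35 yaw 15.54 grip 22.6
MOVE cm [ 6.18   0.032 -0.819] deg [-0.22  0.44  0.14]
[-0.07196419  0.15385218]
```

Call:
drive_tool --rows "2 0 0 0 0.4 0 1.5;4 0 0 0 0.4 0 1.5;6.1 0 -0.5 0 0.4 0 1.5;6.1 0 -0.5 0 0.4 0 1.5;6.1 0 -0.5 0 0.4 0 1.5;6.1 0 -0.5 0 0.4 0 1.5"

```text
clock: 13.85
position: [0.5158, 0.2751, 0.1047]
ee_rot: [0.701, -0.701, -0.09, 0.091]
contact_force: [0.3, -1.6, -2.2]
grip_width: 0.275
```

```bash
python3 - <<'E'
from h import *
from station import manip,imaging
p=F2W(-.010,.119)
delta([*p,.105],15.1); print(W2F(manip.get_state()["position"]))
c=imaging.camera("wrist"); cv2.imwrite("pics/w7.png",c["color"][:,:,::-1])
E
```

```text
pos [0.5158 0.2751 0.1047] F [ 0.34 -1.6  -2.16] t 13.85 yaw 14.69 grip 23.4
MOVE cm [ 0.123 -0.032 -2.331] deg [-0.01 -0.41 -0.02]
[-0.01139026  0.14230492]
```

View pics/w7.png

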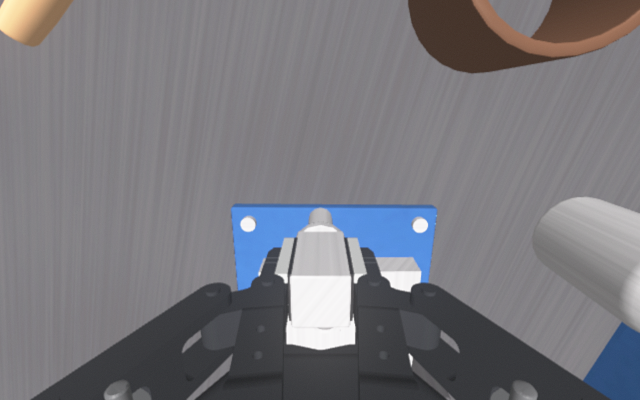

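Call:
drive_tool --rows "0.1 0 -0.7 0 -0.3 0 1.5;0.1 0 -1.3 0 -0.3 0 1.5;0.1 0 -1.7 0 -0.3 0 1.5;0.1 0 -1.9 0 -0.3 0 1.5;0.1 0 -1.9 0 -0.3 0 1.5;0.1 0 -1.9 0 -0.3 0 1.5"

```text
clock: 14.4
position: [0.5223, 0.257, 0.105]
ee_rot: [0.701, -0.701, -0.092, 0.092]
contact_force: [-0.1, -0.5, -0.8]
grip_width: 0.269
```

```bash
python3 - <<'E'
from h import *
from station import manip,imaging
p=F2W(-.010,.117)
delta([*p,.105],15.1); print(W2F(manip.get_state()["position"]))
E
```

```text
pos [0.5223 0.257  0.105 ] F [-0.11 -0.53 -0.81] t 14.4 yaw 14.98 grip 22.9
MOVE cm [-0.046 -0.001 -0.614] deg [-0.01 -0.12  0.01]
[-0.00961501  0.12314421]
```

Call:
drive_tool --rows "0 0 -0.1 0 -0.1 0 1.5;0 0 -0.2 0 -0.1 0 1.5;0 0 -0.3 0 -0.1 0 1.5;0 0 -0.3 0 -0.1 0 1.5"

```text
clock: 14.73
position: [0.523, 0.254, 0.1049]
ee_rot: [-0.701, 0.701, 0.093, -0.093]
contact_force: [-0.1, -0.6, -2.9]
grip_width: 0.272
```

Call:
drive_tool --rows "0 0 -0.04 0 0 0 1.5;0 0 -0.08 0 0 0 1.5;0 0 -0.08 0 0 0 1.5"

```text
clock: 14.98
position: [0.5232, 0.2534, 0.1049]
ee_rot: [-0.701, 0.701, 0.093, -0.093]
contact_force: [-0.2, 0.3, -2.0]
grip_width: 0.264
```

Call:
drive_tool --rows "0 0 -0.04 0 0 0 1.5;0 0 -0.08 0 0 0 1.5;0 0 -0.08 0 0 0 1.5"

```text
clock: 15.23
position: [0.5235, 0.2526, 0.1049]
ee_rot: [-0.701, 0.701, 0.093, -0.093]
contact_force: [0.6, -0.0, -2.3]
grip_width: 0.269
```

Call:
drive_tool --rows "0 0 -0.03 0 0 0 1.5;0 0 -0.06 0 0 0 1.5;0 0 -0.06 0 0 0 1.5"

```text
clock: 15.48
position: [0.5236, 0.252, 0.1049]
ee_rot: [-0.701, 0.701, 0.093, -0.093]
contact_force: [-0.6, 0.2, -2.8]
grip_width: 0.268
```

Call:
drive_tool --rows "0 0 -0.03 0 0 0 1.5;0 0 -0.06 0 0 0 1.5;0 0 -0.06 0 0 0 1.5"

```text
clock: 15.73
position: [0.5237, 0.2514, 0.1049]
ee_rot: [-0.701, 0.701, 0.093, -0.093]
contact_force: [-0.0, 0.8, -2.5]
grip_width: 0.269
```

Call:
drive_tool --rows "0 0 -0.03 0 0 0 1.5;0 0 -0.06 0 0 0 1.5;0 0 -0.06 0 0 0 1.5"

```text
clock: 15.98
position: [0.5239, 0.2508, 0.1049]
ee_rot: [-0.701, 0.701, 0.093, -0.093]
contact_force: [0.2, 0.2, -2.4]
grip_width: 0.266
```

Call:
drive_tool --rows "0 0 -0.04 0 0 0 1.5;0 0 -0.04 0 0 0 1.5"

```text
clock: 16.15
position: [0.524, 0.2507, 0.1049]
ee_rot: [0.701, -0.701, -0.093, 0.093]
contact_force: [-0.7, 0.9, -2.2]
grip_width: 0.268
```

Call:
drive_tool --rows "0 0 -0.04 0 0 0 1.5;0 0 -0.04 0 0 0 1.5"

```text
clock: 16.32
position: [0.524, 0.2505, 0.1049]
ee_rot: [0.701, -0.701, -0.093, 0.093]
contact_force: [-0.3, 0.5, -2.5]
grip_width: 0.267
```

Call:
drive_tool --rows "0 0 -0.04 0 0 0 1.5;0 0 -0.04 0 0 0 1.5"

```text
clock: 16.48
position: [0.524, 0.2504, 0.105]
ee_rot: [0.701, -0.701, -0.093, 0.093]
contact_force: [-1.3, 1.5, -2.1]
grip_width: 0.266
```

Call:
drive_tool --rows "0 0 -0.04 0 0 0 1.5;0 0 -0.04 0 0 0 1.5"

```text
clock: 16.65
position: [0.524, 0.2503, 0.105]
ee_rot: [0.701, -0.701, -0.093, 0.093]
contact_force: [-2.1, 4.2, -2.2]
grip_width: 0.268
```

Call:
drive_tool --rows "0 0 -0.05 0 0 0 1.5;0 0 -0.05 0 0 0 1.5;0 0 -0.05 0 0 0 1.5;0 0 -0.05 0 0 0 1.5;0 0 -0.05 0 0 0 1.5;0 0 -0.05 0 0 0 1.5"

```text
clock: 17.15
position: [0.5241, 0.2501, 0.105]
ee_rot: [0.701, -0.7, -0.093, 0.093]
contact_force: [-1.7, 4.2, -1.2]
grip_width: 0.268
```

```bash
python3 - <<'E'
from h import *
from station import manip
s=manip.get_state();print(s["position"],s["contact_force"],s["wrist_torque"])
p1=np.array([.4873,.1898]);p2=np.array([.5199,.0690]);p3=np.array([.5240,.2504])
d=p1-p2; d/=np.linalg.norm(d)   # plate +y
n=np.array([d[1],-d[0]])       # plate +x
h=p1+n*(.045+.008)+0*d
y=(p3-p1)@d-.008-.040
h=p1+n*.053+d*y
print("hole",h,"cam .5367 .2050","from p3: along n",(h-p3)@n,"d",(h-p3)@d, "fix",W2F(h),W2F(p3))
delta([*h,.105],15.09)
E
```

```text
[0.5240788  0.25013906 0.10502068] [-1.66702579  4.15923436 -1.16348564] [ 1.34420970e+00  3.96693492e-01 -4.16043707e-04]
hole [0.53822326 0.20452123] cam .5367 .2050 from p3: along n 0.001778444116612448 d -0.04800000000000002 fix [-0.00710336  0.06839492] [-0.00955391  0.1163653 ]
pos [0.5241 0.2501 0.105 ] F [-1.67  4.16 -1.16] t 17.15 yaw 15.15 grip 22.8
MOVE cm [ 1.730e-01 -4.000e-03 -4.773e+00] deg [-0.08  0.06  0.01]
```

That's about 4.5 N, so a little firmer to sit properly within 5–15 N.

Call:
drive_tool --rows "0 0 -0.05 0 0 0 1.5;0 0 -0.08 0 0 0 1.5;0 0 -0.08 0 0 0 1.5;0 0 -0.08 0 0 0 1.5;0 0 -0.08 0 0 0 1.5;0 0 -0.08 0 0 0 1.5;0 0 -0.08 0 0 0 1.5"

```text
clock: 17.73
position: [0.5241, 0.25, 0.1051]
ee_rot: [0.702, -0.7, -0.093, 0.093]
contact_force: [-2.3, 5.6, -1.7]
grip_width: 0.267
```

Call:
drive_tool --rows "0 0 0.4 0 0 0 1.5;0 0 1 0 0 0 1.5;0 -1 1 0 0 0 1.5;0 -3 1 0 0 0 1.5;0 -3.5 1 0 0 0 1.5;0 -3.5 1 0 0 0 1.5;0 -3.5 1 0 0 0 1.5"

```text
clock: 18.32
position: [0.5222, 0.2575, 0.1402]
ee_rot: [0.701, -0.701, -0.093, 0.093]
contact_force: [-0.5, -0.3, -2.2]
grip_width: 0.269
```

```bash
python3 - <<'E'
from h import *
from station import imaging
delta([.5382,.2045,.140],15.09)
c=imaging.camera("wrist"); cv2.imwrite("pics/w8.png",c["color"][:,:,::-1])
E
```

```text
pos [0.5222 0.2575 0.1402] F [-0.53 -0.27 -2.19] t 18.3167 yaw 15.09 grip 22.9
MOVE cm [ 0.164  0.019 -5.535] deg [0.   0.   0.04]
```

View pics/w8.png

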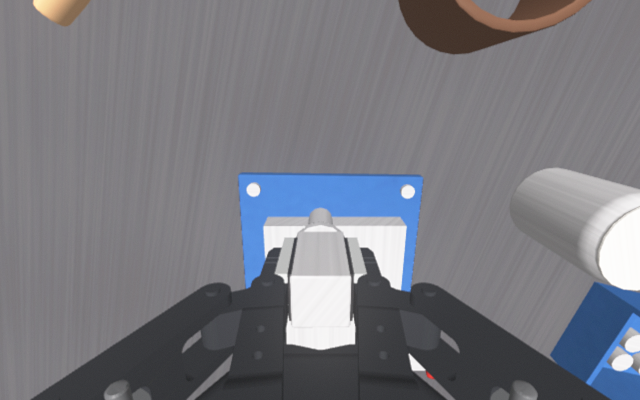

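Pin is still upright with its foot at (320,210), unchanged in the grip. Moving over the computed hole.

Call:
drive_tool --rows "0.16 0 -1.5 0 0 0 1.5;0.16 0 -3 0 0 0 1.5;0.16 0 -4.5 0 0 0 1.5;0.16 0 -5.3 0 0 0 1.5;0.16 0 -5.55 0 0 0 1.5;0.16 0 -5.55 0 0 0 1.5;0.16 0 -5.55 0 0 0 1.5"

```text
clock: 18.95
position: [0.5377, 0.2054, 0.1396]
ee_rot: [0.701, -0.701, -0.093, 0.093]
contact_force: [0.3, 1.1, -1.7]
grip_width: 0.265
```

```bash
python3 - <<'E'
from h import *
from station import imaging
delta([.5382,.2045,.122],15.09)
for n in ["wrist","scene"]:
    c=imaging.camera(n); im=c["color"][:,:,::-1]
    if n=="scene": im=cv2.resize(im[130:230,330:460],None,fx=5,fy=5)
    cv2.imwrite(f"pics/{n}9.png",im)
E
```

```text
pos [0.5377 0.2054 0.1396] F [ 0.31  1.13 -1.69] t 18.95 yaw 15.14 grip 22.6
MOVE cm [ 0.028  1.758 -0.102] deg [-0.02  0.05 -0.03]
```

View pics/wrist9.png

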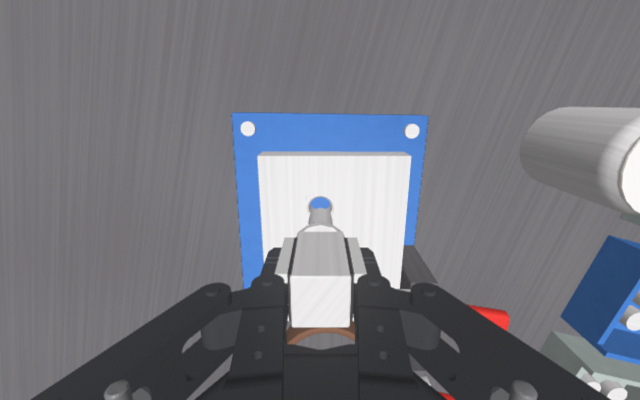

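View pics/scene9.png

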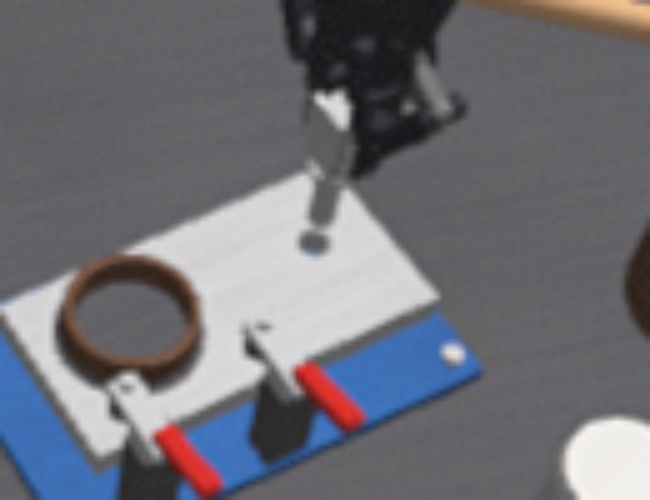

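Call:
drive_tool --rows "0 0.5 0 0 0 0 1.5;0 1 0 0 0 0 1.5;0 1.5 0 0 0 0 1.5;0 1.7 0 0 0 0 1.5;0 1.7 0 0 0 0 1.5;0 1.7 0 0 0 0 1.5"

```text
clock: 19.55
position: [0.5379, 0.2045, 0.1226]
ee_rot: [-0.701, 0.701, 0.093, -0.093]
contact_force: [-0.0, -0.2, -1.8]
grip_width: 0.269
```

```bash
python3 - <<'E'
from h import *
delta([.5382,.2045,.119],15.09)
E
```

```text
pos [0.5379 0.2045 0.1226] F [-0.03 -0.23 -1.76] t 19.55 yaw 15.1 grip 22.8
MOVE cm [ 0.027  0.359 -0.01 ] deg [ 0.02  0.01 -0.03]
```

Call:
drive_tool --rows "0.02 0.1 0 0 0 0 1.5;0.02 0.2 0 0 0 0 1.5;0.02 0.3 0 0 0 0 1.5;0.02 0.3 0 0 0 0 1.5"

```text
clock: 19.88
position: [0.5382, 0.2046, 0.1198]
ee_rot: [-0.701, 0.701, 0.093, -0.093]
contact_force: [0.3, 0.4, -2.3]
grip_width: 0.266
```

Call:
drive_tool --rows "0 0.1 0 0 0 0 1.5;0 0.2 0 0 0 0 1.5;0 0.2 0 0 0 0 1.5"

```text
clock: 20.13
position: [0.5381, 0.2046, 0.1177]
ee_rot: [-0.701, 0.701, 0.093, -0.093]
contact_force: [-0.5, -0.3, -2.3]
grip_width: 0.266
```

Call:
drive_tool --rows "0 0.1 0 0 0 0 1.5;0 0.2 0 0 0 0 1.5;0 0.2 0 0 0 0 1.5"

```text
clock: 20.38
position: [0.5381, 0.2046, 0.1157]
ee_rot: [-0.701, 0.701, 0.093, -0.093]
contact_force: [0.5, 0.2, -2.4]
grip_width: 0.269
```

No force with the foot about 5 mm below the mouth, so it is entering the hole.

Call:
drive_tool --rows "0 0.1 0 0 0 0 1.5;0 0.2 0 0 0 0 1.5;0 0.3 0 0 0 0 1.5;0 0.3 0 0 0 0 1.5"

```text
clock: 20.72
position: [0.5381, 0.2046, 0.1126]
ee_rot: [-0.701, 0.701, 0.093, -0.093]
contact_force: [-0.0, 0.2, -2.1]
grip_width: 0.272
```

Call:
drive_tool --rows "0 0.1 0 0 0 0 1.5;0 0.2 0 0 0 0 1.5;0 0.3 0 0 0 0 1.5;0 0.4 0 0 0 0 1.5;0 0.4 0 0 0 0 1.5"

```text
clock: 21.13
position: [0.5381, 0.2046, 0.1087]
ee_rot: [-0.701, 0.701, 0.093, -0.093]
contact_force: [1.0, -0.3, -1.6]
grip_width: 0.264
```

Call:
drive_tool --rows "0 0.1 0 0 0 0 1.5;0 0.2 0 0 0 0 1.5;0 0.3 0 0 0 0 1.5;0 0.4 0 0 0 0 1.5;0 0.5 0 0 0 0 1.5;0 0.6 0 0 0 0 1.5;0 0.6 0 0 0 0 1.5"

```text
clock: 21.72
position: [0.5381, 0.2046, 0.1027]
ee_rot: [-0.701, 0.701, 0.093, -0.093]
contact_force: [-0.5, 0.2, -2.1]
grip_width: 0.271
```

Call:
drive_tool --rows "0 0.15 0 0 0 0 1.5;0 0.3 0 0 0 0 1.5;0 0.5 0 0 0 0 1.5;0 0.7 0 0 0 0 1.5;0 0.8 0 0 0 0 1.5;0 0.8 0 0 0 0 1.5"

```text
clock: 22.22
position: [0.538, 0.2046, 0.0945]
ee_rot: [-0.701, 0.701, 0.093, -0.093]
contact_force: [-0.1, 0.1, -3.2]
grip_width: 0.268
```

Call:
drive_tool --rows "0 0.15 0 0 0 0 1.5;0 0.3 0 0 0 0 1.5;0 0.5 0 0 0 0 1.5;0 0.7 0 0 0 0 1.5;0 0.9 0 0 0 0 1.5;0 1 0 0 0 0 1.5;0 1 0 0 0 0 1.5"

```text
clock: 22.8
position: [0.538, 0.2046, 0.0846]
ee_rot: [-0.701, 0.701, 0.093, -0.093]
contact_force: [-0.0, 0.0, -3.3]
grip_width: 0.269
```

Call:
drive_tool --rows "0 0.1 0 0 0 0 1.5;0 0.2 0 0 0 0 1.5;0 0.3 0 0 0 0 1.5;0 0.4 0 0 0 0 1.5;0 0.5 0 0 0 0 1.5;0 0.5 0 0 0 0 1.5"

```text
clock: 23.3
position: [0.5381, 0.2047, 0.0797]
ee_rot: [-0.701, 0.701, 0.093, -0.093]
contact_force: [0.3, 0.3, -1.9]
grip_width: 0.266
```

Call:
drive_tool --rows "0 0.07 0 0 0 0 1.5;0 0.15 0 0 0 0 1.5;0 0.22 0 0 0 0 1.5;0 0.22 0 0 0 0 1.5"

```text
clock: 23.63
position: [0.5381, 0.2047, 0.0776]
ee_rot: [-0.701, 0.701, 0.093, -0.093]
contact_force: [-0.6, -0.8, -1.9]
grip_width: 0.267
```

Call:
drive_tool --rows "0 0.03 0 0 0 0 1.5;0 0.06 0 0 0 0 1.5;0 0.06 0 0 0 0 1.5"

```text
clock: 23.88
position: [0.5382, 0.2047, 0.0771]
ee_rot: [-0.701, 0.701, 0.093, -0.093]
contact_force: [-1.0, 0.5, -2.1]
grip_width: 0.267
```

Call:
drive_tool --rows "0 0.03 0 0 0 0 1.5;0 0.06 0 0 0 0 1.5;0 0.06 0 0 0 0 1.5"

```text
clock: 24.13
position: [0.5382, 0.2047, 0.0765]
ee_rot: [-0.701, 0.701, 0.093, -0.093]
contact_force: [-0.0, 0.1, -3.2]
grip_width: 0.264
```

Call:
drive_tool --rows "0 0.03 0 0 0 0 1.5;0 0.05 0 0 0 0 1.5;0 0.05 0 0 0 0 1.5"

```text
clock: 24.38
position: [0.5382, 0.2047, 0.076]
ee_rot: [-0.701, 0.701, 0.093, -0.093]
contact_force: [0.1, 0.9, -2.1]
grip_width: 0.266
```

Call:
drive_tool --rows "0 0.03 0 0 0 0 1.5;0 0.05 0 0 0 0 1.5;0 0.05 0 0 0 0 1.5"

```text
clock: 24.63
position: [0.5382, 0.2047, 0.0755]
ee_rot: [-0.701, 0.701, 0.093, -0.093]
contact_force: [0.1, 0.0, -1.8]
grip_width: 0.264
```

Call:
drive_tool --rows "0 0.03 0 0 0 0 1.5;0 0.03 0 0 0 0 1.5"

```text
clock: 24.8
position: [0.5382, 0.2047, 0.0754]
ee_rot: [0.701, -0.701, -0.093, 0.093]
contact_force: [-0.4, -0.6, 0.2]
grip_width: 0.269
```

Collar has contacted the plate at the expected height. Slight press, then release.

Call:
drive_tool --rows "0 0.03 0 0 0 0 1.5;0 0.03 0 0 0 0 1.5" --squeeze 20

```text
clock: 24.97
position: [0.5383, 0.2048, 0.0753]
ee_rot: [0.701, -0.701, -0.093, 0.093]
contact_force: [-1.2, 0.6, 3.8]
grip_width: 0.267
```

Call:
drive_tool --rows "0 0 0 0 0 0 2.8;0 0 0 0 0 0 3.5;0 0 0 0 0 0 5;0 0 0 0 0 0 7;0 0 0 0 0 0 7;0 0 0 0 0 0 7"

```text
clock: 25.47
position: [0.5383, 0.2047, 0.0749]
ee_rot: [-0.701, 0.701, 0.093, -0.093]
contact_force: [1.0, -0.1, -0.3]
grip_width: 0.818
```

```bash
python3 - <<'E'
from h import *
from station import imaging
delta([.5382,.2045,.119],15.09)
for n in ["wrist","scene"]:
    c=imaging.camera(n); im=c["color"][:,:,::-1]
    if n=="scene": im=cv2.resize(im[110:230,320:470],None,fx=5,fy=5)
    cv2.imwrite(f"pics/{n}10.png",im)
E
```

```text
pos [0.5383 0.2047 0.0749] F [ 0.96 -0.06 -0.34] t 25.4667 yaw 15.11 grip 69.5
MOVE cm [-0.01  -4.414 -0.015] deg [0.01 0.02 0.  ]
```

View pics/wrist10.png

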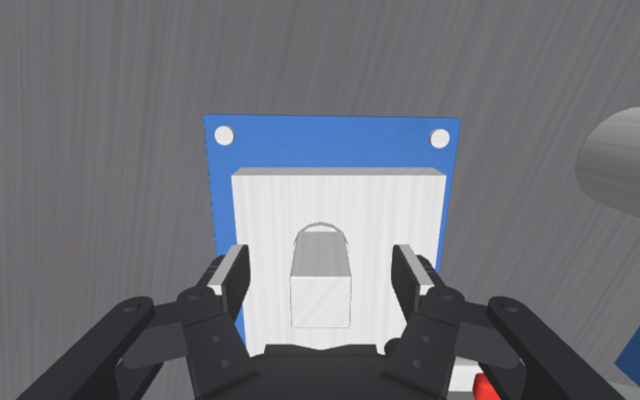

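View pics/scene10.png

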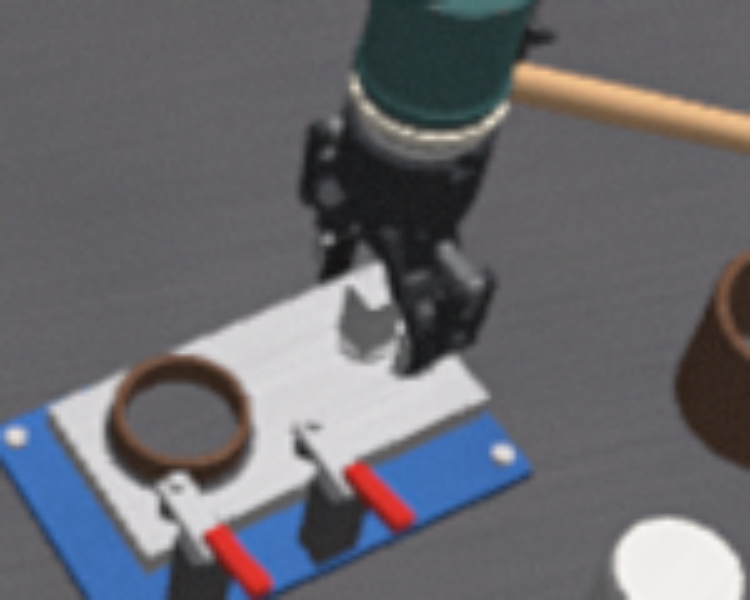

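Pin is released, seated and upright, with both pads clear of the head (columns 250 and 395, head 290–350). Retreat straight up.

Call:
drive_tool --rows "0 -1 0 0 0 0 7;0 -3 0 0 0 0 7;0 -6 0 0 0 0 7;0 -9 0 0 0 0 7;0 -12 0 0 0 0 7;0 -15 0 0 0 0 7;0 -15 0 0 0 0 7;0 -15 0 0 0 0 7"

```text
clock: 26.23
position: [0.5393, 0.2051, 0.2275]
ee_rot: [0.702, -0.7, -0.094, 0.091]
contact_force: [0.7, 0.1, -0.7]
grip_width: 0.82
```

```bash
python3 - <<'E'
from h import *
from station import imaging
delta([.5382,.2045,.2],15.09)
c=imaging.camera("wrist"); cv2.imwrite("pics/w11.png",c["color"][:,:,::-1])
w=cloud(c); z=w[...,2]; d=np.linalg.norm(w[...,:2]-[.538,.2045],axis=-1)
for a,b in((.1,.125),(.067,.075),(.06,.067)):
    m=(d<(.025 if a>.061 else .05))&(z>a)&(z<b); print(a,m.sum(),rect(w[m]) if m.sum()>5 else "",np.median(z[m]))
c=imaging.camera("scene"); cv2.imwrite("pics/s11.png",c["color"][:,:,::-1])
E
```

```text
pos [0.5393 0.2051 0.2275] F [ 0.69  0.14 -0.74] t 26.2333 yaw 15.1 grip 69.7
MOVE cm [-0.13   2.747 -0.029] deg [-0.08  0.01  0.26]
0.1 822 (array([538.4, 204.9]), array([23.8, 24. ]), 14.96) 0.11486112287277034
0.067 80 (array([538.3, 213.6]), array([43.7, 24.8]), 14.99) 0.07049765161490595
0.06 5625 (array([541.4, 200.4]), array([94.6, 90. ]), 15.09) 0.06508941295718845
```

View pics/w11.png

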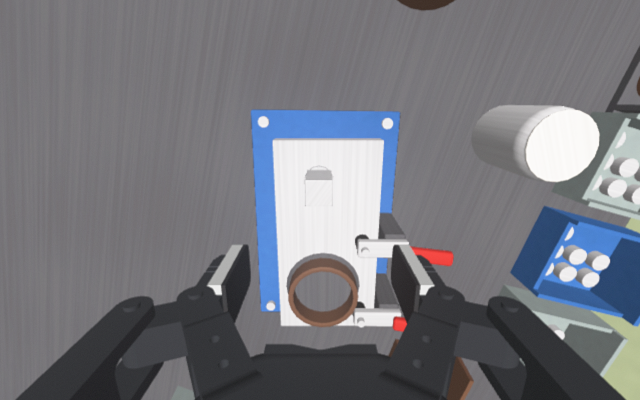

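View pics/s11.png

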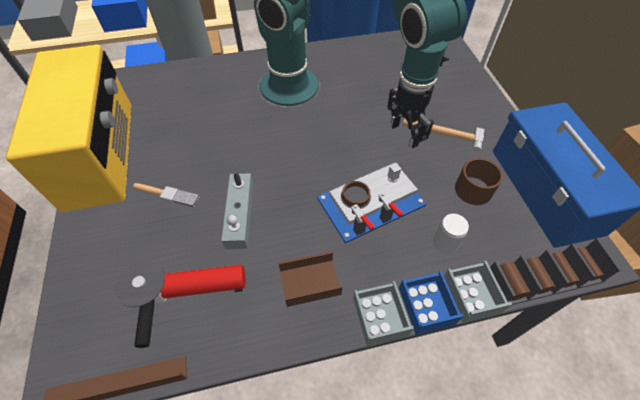

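Head top is at 0.1149 m (fully home is 0.115), the pin is upright in the hole, and the bystanders are unmoved. I'll let the arm settle briefly and hand in.

Call:
drive_tool --rows "0 0 0 0 0 0 7;0 0 0 0 0 0 7;0 0 0 0 0 0 7"

```text
clock: 26.58
position: [0.5377, 0.2045, 0.2239]
ee_rot: [-0.701, 0.701, 0.092, -0.094]
contact_force: [-0.3, 0.5, -0.3]
grip_width: 0.822
```

```bash
python3 -c "
from station import job_done
print(job_done())"
```

```text
the job is handed in; nothing more can be done
None
```

The pin is seated fully home in the plate's hole and released, and the job is handed in at about 26.6 s. No verdict was reported.

- **Touches:** I pressed the near edge by the hole (about 6.3 N), the near edge by the socket (about 6 N) and the end face by the hole (about 4.5 N, then about 6 N). Each was held for about half a second. These are wrist-force readings, taken only at the end of each move.
- **Hole position:** The touches put the plate at a yaw of 15.09° and the hole at (0.5382, 0.2045) m. The camera had put the hole at (0.5367, 0.2050) m, about 1.6 mm away and within its calibration. I used the touch result.
- **Insertion:** There was no noticeable force on the way down. The collar met the plate at the expected height and was pressed with only a few newtons before I let go.
- **Last checks:** The head's top was at 0.1149 m, against 0.115 m for fully home. Its centre was at (0.5384, 0.2049) m, with 24 x 24 mm seen from above, so it stands upright. The gripper was clear above it, and nothing else in the last pictures appeared to have moved. None of the last checks failed.

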